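# Slide the filter cassette home into the classroom projector

### The arm

A 6-joint arm with a two-finger parallel gripper is mounted at the origin on the work surface. World frame = base frame: x ahead of the robot, y to its left, z up, the work surface at z = 0. Lengths are in m, angles in rad, forces in N, time in s.
With the tool pointing down it reaches from about 0.35 to 0.725 m from the base axis. Payload 4.3 kg.
Tool frame: the origin (TCP) lies at the very end of the fingers, on their centre line; the grasp point (between the pads) lies 19 mm behind it (r.hold_point_z is the distance from the TCP to the grasp point, in m); y points along the fingers, x is the direction in which the jaws open and shut, and the axes are right-handed (so a half turn about y gives the same grasp; the last joint's range is limited). The gripper opens to 85 mm and grips with 20 to 120 N. Pads are 22 mm wide; open, the fingers measure 114 mm over their backs; the gripper's body (76 mm by 85 mm) begins 54 mm behind the grasp point. The pads swing forward as they close: fully open they stand 13 mm farther back than shut.
Start: joints at [-1.386, 0.377, 0.081, 1.274, 0, 1.46], TCP at [0.167, -0.55, 0.231] pointing down, gripper open.
Joint ranges: [-2.72, 2.72], [-0.84, 1.66], [-1.02, 1.22], [-1.77, 2.12], [-1.37, 1.28], [-3.14, 3.14]. Speed limits (rad/s): [2.57, 2.57, 3.14, 3.14, 3.14, 3.14].

### API

Orientations are given as a unit quaternion [w, x, y, z].
In Python, from cell import r, get_image, camera_params, workorder gives the robot as it stands.
- The arm moves only by the tool send_rows, never from a script. Its argument "commands" is a list of rows, each a list of 3 entries, a list of its own where there are three numbers: the shift along the tool's x, y, z in m, then the turn, a rotation vector about the tool's x, y, z in degrees, then the opening, from 0 (shut) to 1 (fully open). A call has 1 to 20 rows; each row is the pose to reach, as a shift and turn from the pose measured when the call began, along the tool's axes at that moment; what a row does not reach only later rows make up. A row lasts 1/8 s, in which the tool goes at most 62.5 mm and 10.7 degrees, less where a joint would pass 70% of its speed; a pose out of reach is approached as far as the arm can. A call with a gripper value outside its range is refused whole. The fingers move at their own pace and stop on an object; the grip force is fixed at half the most. Time passes only in rows, so rows that repeat a pose let the fingers close. It gives the time, the measured TCP pose, the force and the opening at its end, in the units of the state.
- r.sense(): the state, without advancing time (a new reading comes with each control period).
- get_image(name): name is "scene" or "top"; returns (picture, depth): 480x640x3 uint8, red, green, blue; 480x640 float32, m along the optical axis (not along the pixel's ray), 0 where there is no reading.
- camera_params(name): a dict with "vfov" (degrees; the focal length in pixels is half the picture's height over the tangent of half this angle, whatever the lens; pixels are square), "cx", "cy" (the principal point, pixels), "k1" (the pictures are not rectified: a ray, as slopes to the right and down, at radius r is drawn at 1 + k1 r^2 times it, then the intrinsics apply), "R" (3x3) and "t" (3): a world point X has camera coordinates R X + t. Camera axes: x right, y down, z forward; pixel columns grow to the right and rows downward; lengths in m; the calibration is good to about 2 mm. A picture is of the moment at which its call begins. camera_params takes no time and is no camera call.
- workorder.close_job(): hands the job in, once; it reports no verdict.
The state is a dict: "clock": time; "q": joint angles; "qvel": joint speeds; "joint_torque": joint torques, N m; "tcp_pos": TCP position; "tcp_rot": TCP orientation; "wrist_force": force on the tool from outside, world axes, zero at the start; "wrist_torque": the same for the moment, N m; "grip_width": finger opening in m.
Only numpy, scipy, OpenCV 4.12 (cv2) and the standard library are available. Lean on these libraries where they do the work, as an engineer would, in place of code of your own. Each camera call takes 0.05 s, during which the arm holds its last target. There are 200 camera calls.

### The job

Draw the air-filter cassette out from under the desk riser and set it down flat on the loading ledge of the projector's filter bay, with its nose just inside the mouth, and let go. Then take it again from behind and push it straight along its centre line until it is fully home, its face plate flush on the bay, and let go. Leave everything else on the desk where it stands.

Things in the scene. Friction and masses are not known exactly. Their poses are not given: they have to be found in the camera images.
- cassette_center (a point): Air-filter cassette, lying flat: black frame, grey filter with white ribs. Point: centre of the frame, 11 mm over its underside. x points to the nose, z up. Frame 140 mm long (nose at x +70, rear at -70), 50 mm wide, 22 mm high; nose corners rounded 8 mm. 0.2 to 0.4 kg, balanced about 25 mm behind this point. At the start its tail lies under the riser, its nose sticks out in front.
- cassette_face (a point): The cassette's grey face plate, across its rear: 6 mm thick, 100 mm wide, 40 mm high from the underside. Point: middle of its front face, 70 mm behind the frame's centre, 20 mm over the underside. Axes as the cassette's. It does not pass under the riser's board if lifted: draw the cassette out nose first.
- cassette_fin (a point): The cassette's handle fin: upright grey plate on the centre line behind the face plate, 38 mm long (x), 14 mm thick (y), its top 46 mm over the underside. Point: middle of the fin's length, 95 mm behind the frame's centre, 28 mm over the underside. Axes as the cassette's.
- bay_mouth (a point): Filter bay of the white projector (fixed). Point: middle of the bay's mouth, on its floor, 8 mm over the desk; x points into the bay (slide direction), z up. The cassette is home when its face plate lies flat on the bay's front wall (x = 0), frame centre at x = +70 mm, y = 0. The low roof's top is 34 mm over the floor from x = 0 to 75 mm; then the body, 92 mm over the floor, 240 mm wide.
- bay_throat (a point): Middle of the bay's guide throat, 33 mm inside the mouth, on the floor, axes as the mouth's. The mouth is 75 mm wide and narrows within 18 mm to the throat: 53 mm wide, from 18 to 48 mm inside; beyond it the bay is wider. Inside height 26 mm. The throat is short and rubber-lined: a cassette pushed well to one side of its (slippery) face plate skews and jams there.
- ledge (a point): Middle of the grey loading ledge in front of the mouth, on its top, 65 mm before the mouth, axes as the mouth's. Flat, level with the bay's floor, 130 mm long (up to the mouth), 120 mm wide, without side guides.
- riser_edge (a point): Wooden desk riser (fixed): the middle of the lower front edge of its board, 62 mm over the desk; x points inward under the riser. Board 200 mm deep, 260 mm wide, 16 mm thick, on two side legs 14 mm thick; papers on top to 112 mm over the desk.
- thermos: Bystander: steel thermos flask, 66 mm across, 190 mm tall, upright, origin at the centre of its underside. To be left alone.
- jar: Bystander: glass jar with white lid, 68 mm across, 100 mm tall, upright, origin at the centre of its underside. To be left alone.
- mug: Bystander: white mug, 76 mm across, 90 mm tall, with a handle at the side, upright, origin at the centre of its underside. To be left alone.
- pencup: Bystander: dark steel pen cup, 72 mm across, 95 mm tall, pens stick out to about 145 mm, upright, origin at the centre of its underside. To be left alone.
- eraser: Bystander: blackboard eraser, wooden back over felt, 125 x 46 x 36 mm, long along its x, upright, origin at the centre of its underside. To be left alone.
- chalkbox: Bystander: cardboard chalk box, 75 x 55 x 48 mm, upright, origin at the centre of its underside. To be left alone.
- books: Bystander: stack of three books, 130 x 185 x 60 mm, upright, origin at the centre of its underside. To be left alone.

How it is judged:
By the outcome, as a careful person would: the job done as asked, in the order asked, and still so for the second after the job is handed in, with the robot touching nothing.
It also fails if it takes over 54 s, if anything falls off the work surface, if the arm or the gripper's body presses on something with over 40 N, if the wrist force passes 120 N, or if a joint passes its speed limit or range.

## Working session

There is one attempt and no reset: what is moved stays moved. The work goes in short steps, Python scripts to look and compute and a tool call to move; the robot and the scene stay as the last step left them, time stands still between calls to the robot, and variables do not carry over. Pictures are saved under pics/ and viewed, about 8 in all and at most 12, crops included, and the job is handed in when it is done.

Besides the shell and the picture viewer there is one more tool, called after "Request:" as name(argument=value, ...), one argument or row to a line, values as JSON. send_rows: Moves the arm, as the interface text tells. Its arguments: {"type":"object","properties":{"commands":{"type":"array","items":{"type":"array"}}},"required":["commands"]}

```bash
mkdir -p pics; ls; cat > h.py <<'E'
import numpy as np, cv2
from cell import r, get_image, camera_params, workorder
def cam(n):
    p=camera_params(n); f=240/np.tan(np.radians(p['vfov'])/2)
    return p,f,np.array(p['R']),np.array(p['t'])
def slopes(n,uv):
    p,f,R,t=cam(n); d=(np.atleast_2d(uv).astype(float)-[p['cx'],p['cy']])/f
    s=d.copy()
    for _ in range(20): s=d/(1+p['k1']*(s**2).sum(1,keepdims=True))
    return s
def plane(n,uv,z):
    p,f,R,t=cam(n); s=slopes(n,uv); d=np.c_[s,np.ones(len(s))]@R; c=-R.T@t
    return c+d*((z-c[2])/d[:,2])[:,None]
def cloud(n,depth):
    p,f,R,t=cam(n); v,u=np.mgrid[:480,:640]; s=slopes(n,np.c_[u.ravel(),v.ravel()])
    z=depth.ravel()[:,None]; X=(np.c_[s*z,z]-t)@R; X[z[:,0]==0]=np.nan
    return X.reshape(480,640,3)
def proj(n,X):
    p,f,R,t=cam(n); c=np.atleast_2d(X)@R.T+t; s=c[:,:2]/c[:,2:]
    return s*(1+p['k1']*(s**2).sum(1,keepdims=True))*f+[p['cx'],p['cy']]
E
python3 - <<'E'
from h import *
for n in('scene','top'):
    i,d=get_image(n); np.savez(f'{n}0.npz',i=i,d=d); cv2.imwrite(f'pics/{n}0.png',i[:,:,::-1])
    p,f,R,t=cam(n); print(n,f,-R.T@t,R[2],p['k1'])
print(r.sense())
E
```

```text
pics
scene 603.6981727460226 [1.24343625 0.23987435 0.95923   ] [-0.57613674 -0.3463464  -0.74034494] -0.12321246627598732
top 491.8129254583584 [ 0.45114791 -0.17629695  1.02361141] [ 0.10852704 -0.02220273 -0.99384552] -0.03494233645103731
{'clock': 0.1, 'q': array([-1.38629029e+00,  3.78001265e-01,  7.97932399e-02,  1.27439265e+00,
       -2.42838616e-05,  1.46046934e+00]), 'qvel': array([-0.0003912 , -0.00145974,  0.00286183,  0.00076177, -0.0022327 ,
       -0.00054927]), 'joint_torque': array([ 9.16873796e-04, -4.64691746e+01,  2.70583051e+01,  1.20597190e-02,
       -1.16187298e-04, -1.11802109e-05]), 'tcp_pos': array([ 0.16696191, -0.54962976,  0.23046094]), 'tcp_rot': array([ 0.56844604, -0.56759052,  0.42160851, -0.42066182]), 'wrist_force': array([ 0.15941943, -0.08373125, -0.04441177]), 'wrist_torque': array([-0.00913962, -0.00842497, -0.00062721]), 'grip_width': 0.08524110580137202}
```

View pics/scene0.png

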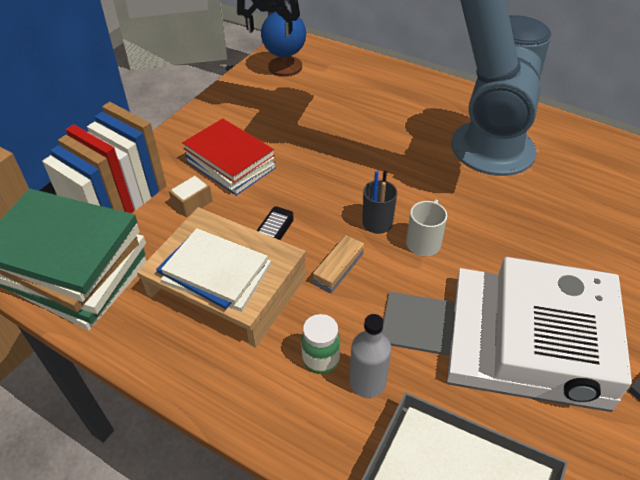

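View pics/top0.png

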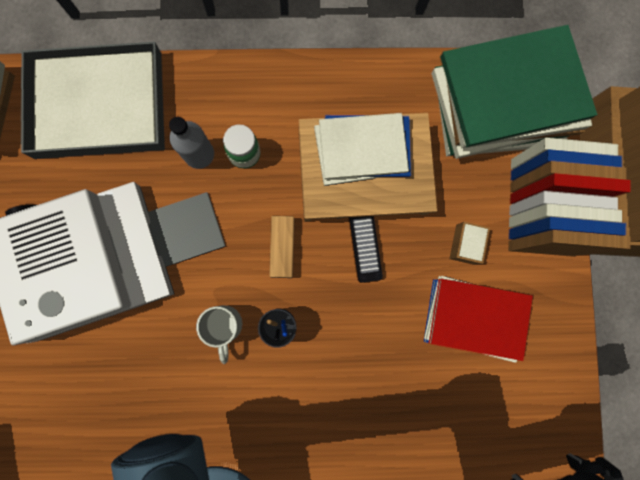

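The scene and top views agree. The cassette's nose sticks out of the riser at top-view px (362–372, 218–280). The ledge is at (190,228), with the bay opening to the left. The eraser (282,247), pen cup (277,328) and mug (218,327) stand between them. Next I'll measure the cassette and the ledge.

```bash
cat > m.py <<'E'
from h import *
D=np.load('top0.npz'); i,d=D['i'],D['d']; C=cloud('top',d)
hsv=cv2.cvtColor(i,cv2.COLOR_RGB2HSV)
def rect(mask,box,z,name):
    m=np.zeros((480,640),np.uint8); u0,v0,u1,v1=box; m[v0:v1,u0:u1]=mask[v0:v1,u0:u1]*255
    m=cv2.morphologyEx(m,cv2.MORPH_OPEN,np.ones((3,3)))
    c=max(cv2.findContours(m,0,1)[0],key=cv2.contourArea)[:,0]
    X=plane('top',c,z)[:,:2]
    R=cv2.minAreaRect((X*1000).astype(np.float32)); print(name,np.round(R[0],1),np.round(R[1],1),round(R[2],2),'corners',np.round(cv2.boxPoints(R),1).tolist(), 'medz',np.nanmedian(C[m>0][:,2]))
    return m,X
S,V=hsv[...,1],hsv[...,2]
rect((S<90),(340,215,395,290),.022,'cass')
rect((S<60)&(V<140),(150,185,235,270),.008,'ledge')
Z=C[...,2]
def hz(lo,hi,box,z,n): return rect((Z>lo)&(Z<hi),box,z,n)
hz(.036,.048,(90,160,200,340),.042,'roof')
hz(.085,.115,(0,160,140,350),.100,'body')
hz(.025,.05,(255,200,305,290),.036,'eraser')
hz(.07,.086,(285,90,450,235),.078,'board')
hz(.08,.2,(190,290,245,370),.09,'mug'); hz(.08,.2,(255,300,300,350),.095,'pencup')
hz(.08,.2,(220,115,265,170),.1,'jar'); hz(.1,.25,(160,110,215,170),.19,'thermos')
hz(.03,.06,(445,215,495,270),.048,'chalk'); hz(.04,.08,(415,270,540,370),.06,'books')
for uv in [(366,240),(368,262),(190,228),(300,290)]: print(uv,C[uv[1],uv[0]])
E
python3 m.py
```

```text
cass [ 538.3 -316.9] [132.6  48.6] 6.42 corners [[469.79998779296875, -300.1000061035156], [475.20001220703125, -348.3999938964844], [606.9000244140625, -333.6000061035156], [601.5, -285.29998779296875]] medz 0.02227219656997471
ledge [583.3  57. ] [125.5 138.6] 18.18 corners [[502.0, 103.30000305175781], [545.2999877929688, -28.399999618530273], [664.5, 10.699999809265137], [621.2000122070312, 142.39999389648438]] medz 0.007753621158707827
roof [555.4 152.6] [241.   79.9] 17.88 corners [[428.5, 153.60000610351562], [453.0, 77.5999984741211], [682.4000244140625, 151.60000610351562], [657.9000244140625, 227.60000610351562]] medz 0.041613998693017996
body [515.4 289.5] [253.2 222.8] 18.04 corners [[360.5, 356.29998779296875], [429.5, 144.39999389648438], [670.2999877929688, 222.8000030517578], [601.2999877929688, 434.70001220703125]] medz 0.09951454821848654
eraser [ 544.4 -143.7] [ 45.9 124.2] 87.55 corners [[481.3999938964844, -163.89999389648438], [605.5, -169.3000030517578], [607.4000244140625, -123.4000015258789], [483.29998779296875, -118.0999984741211]] medz 0.0355970341633674
b
[... 1061 characters left out ...]
9998474121094]] medz 0.1345297640398604
chalk [ 544.2 -527.9] [61.2 77.5] 76.17 corners [[499.20001220703125, -548.2999877929688], [574.5, -566.7999877929688], [589.2000122070312, -507.3999938964844], [513.9000244140625, -488.8999938964844]] medz 0.04893367514412424
books [ 390.9 -533.6] [192.3 132.6] 77.14 corners [[304.79998779296875, -612.5999755859375], [434.1000061035156, -642.0999755859375], [476.8999938964844, -454.6000061035156], [347.6000061035156, -425.1000061035156]] medz 0.05963730347463443
(366, 240) [ 0.55517687 -0.31756342  0.02388254]
(368, 262) [ 0.51009417 -0.3204912   0.02173661]
(190, 228) [0.58876602 0.04614525 0.00548242]
(300, 290) [ 0.45603386 -0.1805004   0.00176196]
```

The cassette measures 48.6 mm wide at z = 22, nose end at about (0.472, -0.324), nose yaw 186.4°. That fits the given sizes. The ledge rectangle is contaminated (138x125 against 130x120). I'll plan the first move now and refine the bay in the same step.

```bash
cat >> h.py <<'E'
from scipy.spatial.transform import Rotation as Ro
def rows(x,y,z,jaw,ref=None):
    """shift (mm) & turn (deg) in tool axes from now to TCP x,y,z (mm), tool down, jaw yaw (deg, mod 180)"""
    s=ref or r.sense(); q=s['tcp_rot']; A=Ro.from_quat(np.r_[q[1:],q[0]])
    best=None
    for j in(jaw,jaw+180):
        a=np.radians(j); X=np.array([np.cos(a),np.sin(a),0]); Zt=np.array([0,0,-1.]); T=Ro.from_matrix(np.c_[X,np.cross(Zt,X),Zt])
        w=(A.inv()*T).as_rotvec(degrees=True)
        if best is None or np.linalg.norm(w)<np.linalg.norm(best): best=w
    sh=A.inv().apply(np.array([x,y,z])-s['tcp_pos']*1000)
    print('shift mm',np.round(sh,1),'turn',np.round(best,1)); return sh,best
E
python3 - <<'E'
from h import *
s=r.sense(); q=s['tcp_rot']; A=Ro.from_quat(np.r_[q[1:],q[0]]).as_matrix(); print(np.round(A,3),'jaw yaw',np.degrees(np.arctan2(A[1,0],A[0,0])))
# grasp at frame centre+30 toward nose
n=np.array([-.9937,-.1118]); c=np.array([472.5,-324.3])-70*n; g=c+28*n
print('c',c,'g',g)
for z in(150,60,3): rows(*g,z,96.4)
i=np.load('top0.npz')['i']; a=cv2.resize(i[170:300,90:240],None,fx=4,fy=4,interpolation=0)
cv2.imwrite('pics/ledge.png',a[:,:,::-1])
# ledge side edges: saturation half-level crossing along scan lines in ledge frame
S=cv2.cvtColor(i,cv2.COLOR_RGB2HSV)[...,1].astype(np.float32)
S=cv2.cvtColor(i,cv2.COLOR_RGB2HSV)[...,1].astype(np.float32)
ex=np.array([-.307,.9517]); ey=np.array([-.9517,-.307]); m0=np.array([567.7,114.6])
t=np.arange(-85,85,.5)
def scan(o,d):
    P=o+t[:,None]*d; uv=proj('top',np.c_[P/1000,np.full(len(P),.008)]).astype(np.float32)
    v=cv2.remap(S,uv[:,:1],uv[:,1:],1)[:,0]; h=(np.median(v[np.abs(t)<20])+np.percentile(v,85))/2
    k=np.where(v>h)[0]; k0=len(t)//2; a=k[k<k0]; b=k[k>k0]
    return (t[a[-1]] if len(a) else np.nan),(t[b[0]] if len(b) else np.nan)
for x in range(-115,-10,15): print('x',x,'y edges',scan(m0+x*ex,ey))
for y in range(-45,50,15): print('y',y,'rear edge', -65+scan(m0-65*ex+y*ey,ex)[0], scan(m0-65*ex+y*ey,ex)[1])
E
```

```text
[[ 0.291 -0.     0.957]
 [-0.957  0.002  0.291]
 [-0.002 -1.     0.   ]] jaw yaw -73.10730177893201
c [ 542.059 -316.474] g [ 514.2354 -319.6044]
shift mm [-119.    80.7  399.1] turn [-89.7   8.3   8.2]
shift mm [-118.9  170.7  399.1] turn [-89.7   8.3   8.2]
shift mm [-118.8  227.7  399.1] turn [-89.7   8.3   8.2]
x -115 y edges (np.float64(-61.0), np.float64(61.0))
x -100 y edges (np.float64(-60.5), np.float64(61.0))
x -85 y edges (np.float64(-60.5), np.float64(61.0))
x -70 y edges (np.float64(-60.5), np.float64(61.0))
x -55 y edges (np.float64(-60.5), np.float64(61.0))
x -40 y edges (np.float64(-60.5), np.float64(61.0))
x -25 y edges (np.float64(-60.5), np.float64(61.5))
y -45 rear edge -101.0 15.0
y -30 rear edge -68.0 7.0
y -15 rear edge -70.5 3.5
y 0 rear edge -76.5 9.5
y 15 rear edge -79.5 33.5
y 30 rear edge -127.0 53.0
y 45 rear edge -82.5 69.0
```

View pics/ledge.png

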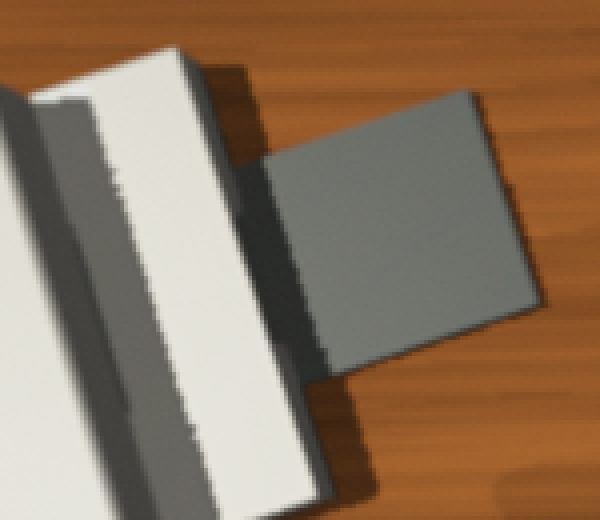

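The tool's y axis lies along the fingers, so I'll fix the helper. The crop shows the ledge's rear top edge from crop px (470,92) to (542,300), with a dark side face beyond it, and the roof's front top edge from (178,47) to (318,492). The ledge's sides give y edges of -60.5 and +61, so the bay's centre line and yaw are good.

```bash
sed -i 's/Zt=np.array(\[0,0,-1.\]); T=Ro.from_matrix(np.c_\[X,np.cross(Zt,X),Zt\])/Yt=np.array([0,0,-1.]); T=Ro.from_matrix(np.c_[X,Yt,np.cross(X,Yt)])/' h.py
python3 - <<'E'
from h import *
ex=np.array([-.307,.9517]); ey=np.array([-.9517,-.307]); m0=np.array([567.7,114.6])
for n,uv,z in(('rear',[(207.5,193),(225,245.2)],.008),('roof',[(134.5,181.75),(169.5,293)],.042)):
    P=plane('top',uv,z)[:,:2]*1000-m0; print(n,P@ex,P@ey)
for z in(200,120,60,3): rows(514,-319.6,z,96.4)
E
```

```text
rear [-128.88080695 -129.67487992] [-57.20430478  59.12657837]
roof [ 0.48166288 -0.13249555] [-118.69344713  118.67277244]
shift mm [-119.2   30.7  398.9] turn [-0.  10.5 -0.1]
shift mm [-119.1  110.7  398.9] turn [-0.  10.5 -0.1]
shift mm [-119.   170.7  398.9] turn [-0.  10.5 -0.1]
shift mm [-118.9  227.7  398.9] turn [-0.  10.5 -0.1]
```

Request:
send_rows(
  commands=[
    [[-0.119,0.03,0.399],[0,10.5,0],1],
    [[-0.119,0.03,0.399],[0,10.5,0],1],
    [[-0.119,0.03,0.399],[0,10.5,0],1],
    [[-0.119,0.03,0.399],[0,10.5,0],1],
    [[-0.119,0.03,0.399],[0,10.5,0],1],
    [[-0.119,0.03,0.399],[0,10.5,0],1],
    [[-0.119,0.03,0.399],[0,10.5,0],1],
    [[-0.119,0.03,0.399],[0,10.5,0],1],
    [[-0.119,0.11,0.399],[0,10.5,0],1],
    [[-0.119,0.11,0.399],[0,10.5,0],1],
    [[-0.119,0.15,0.399],[0,10.5,0],1],
    [[-0.119,0.15,0.399],[0,10.5,0],1],
  ],
)

```text
clock: 1.6
tcp_pos: [0.5104, -0.3182, 0.0775]
tcp_rot: [0.527, -0.527, 0.475, -0.468]
wrist_force: [-0.4, -0.0, -0.1]
grip_width: 0.0858
```

```bash
python3 -c "
from h import *
rows(514,-319.6,3,96.4)"
```

```text
shift mm [ 2.4 74.5  3.8] turn [ 0.4 -0.1 -0.4]
```

Request:
send_rows(
  commands=[
    [[0.002,0.03,0.004],[0,0,0],1],
    [[0.002,0.055,0.004],[0,0,0],1],
    [[0.002,0.072,0.004],[0,0,0],1],
    [[0.002,0.073,0.004],[0,0,0],1],
    [[0.002,0.073,0.004],[0,0,0],1],
    [[0.002,0.073,0.004],[0,0,0],0.5],
    [[0.002,0.073,0.004],[0,0,0],0.3],
    [[0.002,0.073,0.004],[0,0,0],0.3],
    [[0.002,0.073,0.004],[0,0,0],0.3],
    [[0.002,0.073,0.004],[0,0,0],0.3],
    [[0.002,0.073,0.004],[0,0,0],0.3],
  ],
)

```text
clock: 2.98
tcp_pos: [0.5149, -0.3198, 0.0056]
tcp_rot: [0.527, -0.527, 0.474, -0.469]
wrist_force: [-0.6, 0.6, 6.1]
grip_width: 0.0484
```

```bash
python3 -c "
from h import *
s=r.sense();p=s['tcp_pos']*1000;print(s['wrist_force'],s['wrist_torque'],p)
rows(*(p+[-90,-10,0]),96.4)"
```

```text
[-0.61897519  0.60321365  6.08932155] [0.17171651 0.13510865 0.0167288 ] [ 514.86412986 -319.75075779    5.6106433 ]
shift mm [  0.    0.4 -90.6] turn [ 0.3 -0.1 -0.3]
```

Request:
send_rows(
  commands=[
    [[0,0,-0.01],[0,0,0],0.3],
    [[0,0,-0.025],[0,0,0],0.3],
    [[0,0,-0.04],[0,0,0],0.3],
    [[0,0,-0.055],[0,0,0],0.3],
    [[0,0,-0.07],[0,0,0],0.3],
    [[0,0,-0.085],[0,0,0],0.3],
    [[0,0,-0.1],[0,0,0],0.3],
    [[0,0,-0.1],[0,0,0],0.3],
    [[0,0,-0.1],[0,0,0],0.3],
    [[0,0,-0.1],[0,0,0],1],
    [[0,0,-0.1],[0,0,0],1],
    [[0,0,-0.1],[0,0,0],1],
    [[0,-0.04,-0.1],[0,0,0],1],
    [[0,-0.09,-0.1],[0,0,0],1],
    [[0,-0.15,-0.1],[0,0,0],1],
    [[0,-0.15,-0.1],[0,0,0],1],
  ],
)

```text
clock: 4.97
tcp_pos: [0.4194, -0.3345, 0.1616]
tcp_rot: [-0.527, 0.527, -0.47, 0.473]
wrist_force: [-0.3, -0.3, -0.8]
grip_width: 0.0855
```

```bash
python3 - <<'E'
from h import *
for n in('scene','top'):
    i,d=get_image(n); np.savez(f'{n}1.npz',i=i,d=d)
    cv2.imwrite(f'pics/{n}1.png',(i[200:400,250:500] if n=='top' else i)[:,:,::-1] if 0 else cv2.resize(i[180:420,230:550] if n=='top' else i,(640,480))[:,:,::-1])
E
```

```text
(no output)
```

View pics/top1.png

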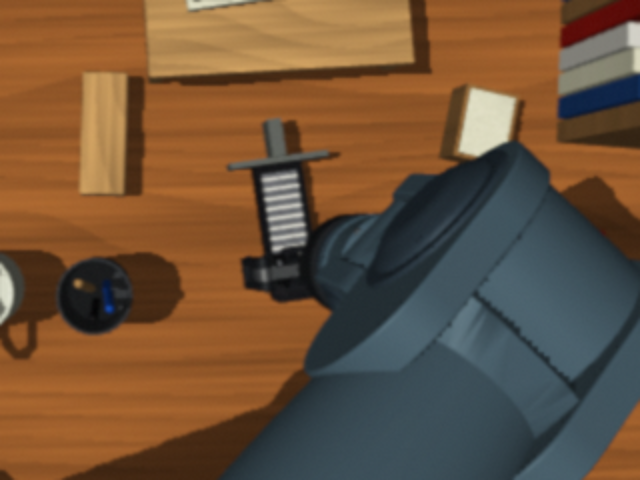

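View pics/scene1.png

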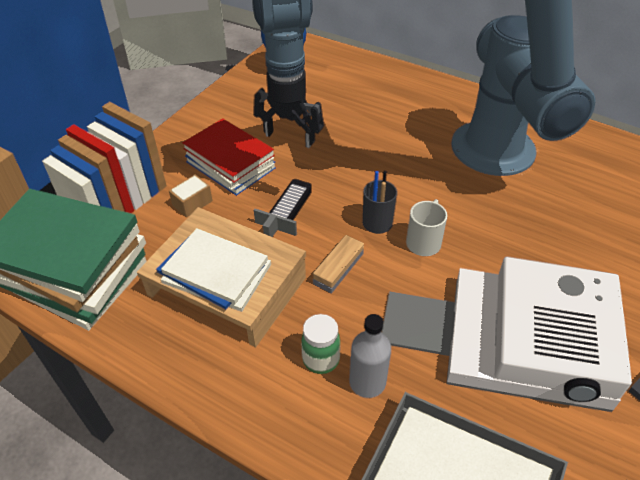

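The cassette is fully out in both pictures. In the top crop the face plate runs (230,166)–(337,154), the fin's rear end is at (273,118), and everything else is unmoved. Now I'll measure it for the regrasp.

```bash
python3 - <<'E'
from h import *
D=np.load('top1.npz'); C=cloud('top',D['d'])*1000; Z=C[...,2]
m=np.zeros(Z.shape,bool); m[235:320,335:402]=1
a=C[m&(Z>30)&(Z<50)]; print('plate+fin pts',len(a),a.min(0),a.max(0))
P=plane('top',[(345,263),(398.5,257)],.040)*1000; print('plate ends',P,np.linalg.norm(P[1]-P[0]),'yaw',np.degrees(np.arctan2(P[0,1]-P[1,1],P[0,0]-P[1,0])))
F=plane('top',[(366.5,239.5),(371.5,258)],.046)*1000; print('fin',F)
# frame: dark/grey low-sat pixels near z 22, sides
S=cv2.cvtColor(D['i'],cv2.COLOR_RGB2HSV)[...,1]
k=(m&(Z>16)&(Z<27)&(S<110)).astype(np.uint8); k[300:]=0
c=max(cv2.findContours(k,0,1)[0],key=cv2.contourArea)[:,0]; X=plane('top',c,.022)[:,:2]*1000
R=cv2.minAreaRect(X.astype(np.float32)); print('frame',R,cv2.boxPoints(R))
E
```

```text
plate+fin pts 313 [ 505.88010458 -369.37472214   30.02779564] [ 555.15113774 -269.7404823    49.66723025]
plate ends [[ 507.89822667 -271.5266811    40.        ]
 [ 517.90442517 -379.85747794   40.        ]] 108.79193698759 yaw 95.2772693946184
fin [[ 553.86535623 -315.47746296   46.        ]
 [ 516.52712591 -324.2806048    46.        ]]
frame ((471.9624938964844, -323.0769348144531), (80.46788787841797, 53.19847106933594), 7.128626346588135) [[ 428.73865 -301.67624]
 [ 435.34045 -354.46347]
 [ 515.18634 -344.47763]
 [ 508.58453 -291.6904 ]]
```

```bash
python3 -c "
from h import *
rows(467.5,-325,4,96.7)"
```

```text
shift mm [ -0.6 152.4  51.7] turn [ 0.2 -0.4 -0.3]
```

Request:
send_rows(
  commands=[
    [[-0.001,0.03,0.052],[0,0,0],1],
    [[-0.001,0.08,0.052],[0,0,0],1],
    [[-0.001,0.115,0.052],[0,0,0],1],
    [[-0.001,0.14,0.052],[0,0,0],1],
    [[-0.001,0.152,0.052],[0,0,0],1],
    [[-0.001,0.153,0.052],[0,0,0],1],
    [[-0.001,0.153,0.052],[0,0,0],0.5],
    [[-0.001,0.153,0.052],[0,0,0],0.3],
    [[-0.001,0.153,0.052],[0,0,0],0.3],
    [[-0.001,0.153,0.052],[0,0,0],0.3],
    [[-0.001,0.153,0.052],[0,0,0],0.3],
    [[-0.001,0.153,0.052],[0,0,0],0.3],
    [[-0.001,0.14,0.052],[0,0,0],0.3],
    [[-0.001,0.1,0.052],[0,0,0],0.3],
    [[-0.001,0.05,0.052],[0,0,0],0.3],
    [[-0.001,0.0,0.052],[0,0,0],0.3],
    [[-0.001,-0.03,0.052],[0,0,0],0.3],
    [[-0.001,-0.03,0.052],[0,0,0],0.3],
  ],
)

```text
clock: 7.32
tcp_pos: [0.4699, -0.3265, 0.1894]
tcp_rot: [0.527, -0.527, 0.472, -0.472]
wrist_force: [0.5, -1.1, -2.7]
grip_width: 0.0488
```

```bash
python3 - <<'E'
from h import *
print(r.sense()['wrist_force'],r.sense()['wrist_torque'])
ex=np.array([-.307,.9517]); ey=np.array([-.9517,-.307]); m0=np.array([567.7,114.6])
D,_=get_image('scene'); cv2.imwrite('pics/lift.png',D[:300,150:550][:,:,::-1])
for x in(-120,-85): 
  for z in(190,60,14): rows(*(m0+x*ex),z,17.9)
E
```

```text
[ 0.47595898 -1.12868031 -2.69664294] [-0.03277534 -0.08501013 -0.0346168 ]
shift mm [-309.1   -2.4  170.8] turn [ 0.2 78.4 -0.1]
shift mm [-308.7  127.6  171.1] turn [ 0.2 78.4 -0.1]
shift mm [-308.5  173.6  171.2] turn [ 0.2 78.4 -0.1]
shift mm [-343.4   -2.3  163.8] turn [ 0.2 78.4 -0.1]
shift mm [-343.   127.7  164.1] turn [ 0.2 78.4 -0.1]
shift mm [-342.8  173.7  164.2] turn [ 0.2 78.4 -0.1]
```

View pics/lift.png

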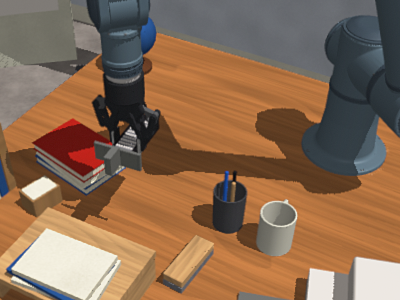

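Request:
send_rows(
  commands=[
    [[-0.04,-0.005,0.02],[0,10,0],0.3],
    [[-0.08,-0.005,0.045],[0,20,0],0.3],
    [[-0.12,-0.005,0.07],[0,30,0],0.3],
    [[-0.16,-0.005,0.095],[0,40,0],0.3],
    [[-0.2,-0.005,0.12],[0,50,0],0.3],
    [[-0.24,-0.003,0.14],[0,60,0],0.3],
    [[-0.28,-0.002,0.16],[0,70,0],0.3],
    [[-0.309,-0.002,0.171],[0,78.4,0],0.3],
    [[-0.309,-0.002,0.171],[0,78.4,0],0.3],
    [[-0.309,0.03,0.171],[0,78.4,0],0.3],
    [[-0.309,0.07,0.171],[0,78.4,0],0.3],
    [[-0.309,0.11,0.171],[0,78.4,0],0.3],
    [[-0.309,0.13,0.171],[0,78.4,0],0.3],
    [[-0.309,0.145,0.171],[0,78.4,0],0.3],
    [[-0.309,0.145,0.171],[0,78.4,0],0.3],
    [[-0.309,0.145,0.171],[0,78.4,0],0.3],
  ],
)

```text
clock: 9.38
tcp_pos: [0.1898, -0.2628, 0.1052]
tcp_rot: [0.15, -0.113, 0.702, -0.687]
wrist_force: [0.3, -0.7, -2.3]
grip_width: 0.0488
```

```bash
python3 - <<'E'
from h import *
print(r.sense()['wrist_force'],r.sense()['wrist_torque'])
ex=np.array([-.307,.9517]); ey=np.array([-.9517,-.307]); m0=np.array([567.7,114.6])
p=r.sense()['tcp_pos'][:2]*1000-m0; print('tcp bay',p@ex,p@ey)
i,d=get_image('top'); np.savez('top2.npz',i=i,d=d); cv2.imwrite('pics/top2.png',cv2.resize(i[170:310,110:260],None,fx=4,fy=4)[:,:,::-1])
E
```

```text
[ 0.32696648 -0.70423829 -2.29258522] [-0.09708907  0.02144653 -0.05031781]
tcp bay -243.12959296211847 475.4980236941852
```

View pics/top2.png

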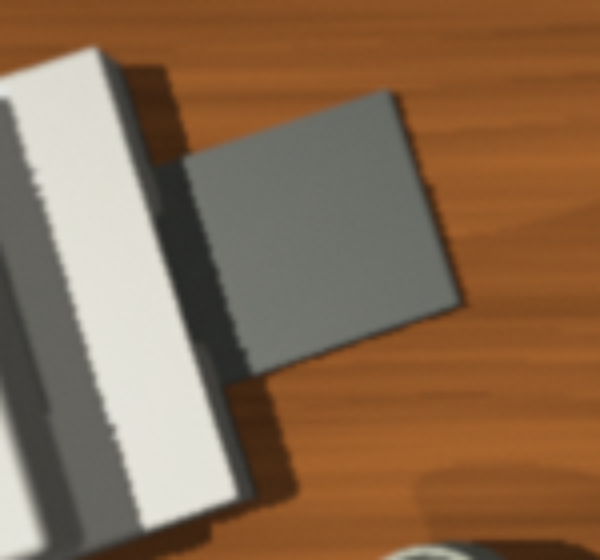

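The top crop shows the ledge empty. The arm isn't over it: the TCP reads (0.19, -0.26), so the move went the wrong way. I'll check the joints before moving again.

```bash
python3 - <<'E'
from h import *
s=r.sense(); print(s['clock'],np.round(s['q'],3),np.round(s['qvel'],3),s['tcp_pos'],s['tcp_rot'])
q=s['tcp_rot'];print(Ro.from_quat(np.r_[q[1:],q[0]]).as_matrix().round(3))
i,d=get_image('scene'); cv2.imwrite('pics/scene3.png',i[:,:,::-1])
E
```

```text
9.425 [-1.197 -0.03  -0.77   0.845  0.055  3.141] [0.026 0.026 0.039 0.046 0.042 0.   ] [ 0.18833891 -0.26000477  0.10399266] [ 0.14968734 -0.11323946  0.7032133  -0.68575621]
[[-0.93   0.046  0.366]
 [-0.365  0.034 -0.931]
 [-0.055 -0.998 -0.015]]
```

View pics/scene3.png

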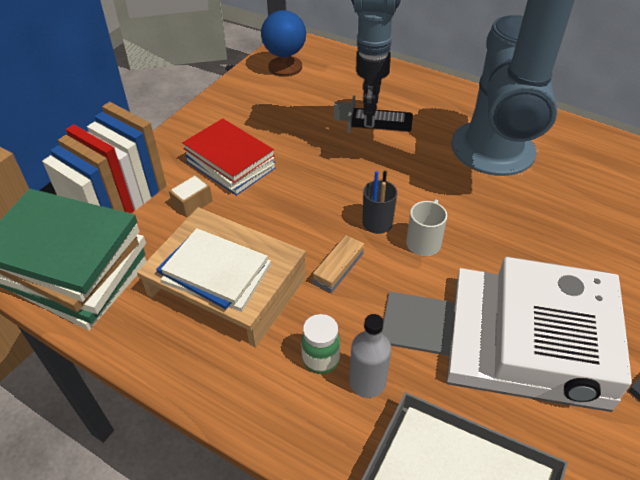

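The turn ran joint 6 into its limit (3.14), so the arm swerved. The picture shows the cassette still held at (380,118) and nothing disturbed. The carry needs the other half-turn grasp, so I'll set the cassette down in the clear area, regrasp turned by 180°, and carry from there.

```bash
sed -i 's/for j in(jaw,jaw+180):/for j in((jaw,) if exact else (jaw,jaw+180)):/; s/jaw,ref=None/jaw,ref=None,exact=0/' h.py
cat >> h.py <<'E'
def q6(x,y,jaw): # predicted last joint, tool down
    return np.arctan2(y,x)+np.pi/2-np.radians(jaw)
E
python3 -c "
from h import *
print(q6(440,-325,-108))
for z in (190,60,8): rows(440,-325,z,-108,exact=1)"
```

```text
2.8195632940735584
shift mm [-214.   -75.1  150.2] turn [ -0.7 -50.5  -3.4]
shift mm [-206.6   54.7  152. ] turn [ -0.7 -50.5  -3.4]
shift mm [-203.6  106.6  152.7] turn [ -0.7 -50.5  -3.4]
```

Request:
send_rows(
  commands=[
    [[0,-0.05,0],[0,0,0],0.3],
    [[-0.02,-0.075,0.015],[0,-5,0],0.3],
    [[-0.06,-0.075,0.04],[0,-14,-1],0.3],
    [[-0.1,-0.075,0.07],[0,-23,-1],0.3],
    [[-0.14,-0.075,0.1],[0,-32,-2],0.3],
    [[-0.18,-0.075,0.13],[0,-42,-3],0.3],
    [[-0.214,-0.075,0.15],[-0.7,-50.5,-3.4],0.3],
    [[-0.214,-0.075,0.15],[-0.7,-50.5,-3.4],0.3],
    [[-0.214,-0.075,0.15],[-0.7,-50.5,-3.4],0.3],
    [[-0.21,-0.02,0.151],[-0.7,-50.5,-3.4],0.3],
    [[-0.207,0.04,0.152],[-0.7,-50.5,-3.4],0.3],
    [[-0.207,0.055,0.152],[-0.7,-50.5,-3.4],0.3],
    [[-0.207,0.055,0.152],[-0.7,-50.5,-3.4],0.3],
  ],
)

```text
clock: 11.1
tcp_pos: [0.4394, -0.3243, 0.0597]
tcp_rot: [0.415, -0.416, 0.573, -0.572]
wrist_force: [-0.3, 0.9, -2.3]
grip_width: 0.0487
```

```bash
python3 -c "
from h import *
print(r.sense()['q'])
for z in (10,6): rows(440,-325,z,-108,exact=1)"
```

```text
[-7.51954056e-01  4.34359537e-01 -2.99341401e-01  8.38850337e-01
 -6.91883229e-05  2.70422622e+00]
shift mm [ 0.5 49.7  0.9] turn [ 0.1 -0.  -0. ]
shift mm [ 0.5 53.7  0.9] turn [ 0.1 -0.  -0. ]
```

Request:
send_rows(
  commands=[
    [[0,0.03,0.001],[0,0,0],0.3],
    [[0,0.048,0.001],[0,0,0],0.3],
    [[0,0.054,0.001],[0,0,0],0.3],
    [[0,0.054,0.001],[0,0,0],0.3],
    [[0,0.054,0.001],[0,0,0],1],
    [[0,0.054,0.001],[0,0,0],1],
    [[0,0.054,0.001],[0,0,0],1],
    [[0,0.02,0.001],[0,0,0],1],
    [[0,-0.04,0.001],[0,-10,0],1],
    [[0,-0.04,0.001],[0,-20,0],1],
    [[0,-0.04,0.001],[0,-30,0],1],
    [[0,-0.04,0.001],[0,-40,0],1],
    [[0,-0.04,0.001],[0,-50,0],1],
    [[0,-0.04,0.001],[0,-60,0],1],
    [[0,-0.04,0.001],[0,-70,0],1],
    [[0,-0.04,0.001],[0,-80,0],1],
    [[0,-0.04,0.001],[0,-90,0],1],
    [[0,-0.04,0.001],[0,-100,0],1],
  ],
)

```text
clock: 13.35
tcp_pos: [0.4404, -0.3247, 0.0998]
tcp_rot: [0.706, -0.705, 0.048, -0.047]
wrist_force: [-0.8, 0.3, -0.8]
grip_width: 0.0855
```

```bash
python3 - <<'E'
from h import *
print(r.sense()['q'])
i,d=get_image('top'); np.savez('top3.npz',i=i,d=d)
C=cloud('top',d)*1000;Z=C[...,2]
i2,d2=get_image('scene'); C2=cloud('scene',d2)*1000
for n,c in(('top',C),('scene',C2)):
    a=c.reshape(-1,3); k=(a[:,0]>330)&(a[:,0]<560)&(a[:,1]>-420)&(a[:,1]<-220)&(a[:,2]>29)&(a[:,2]<50); a=a[k]; 
    print(n,len(a),np.round(a.min(0)) if len(a) else '',np.round(a.max(0)) if len(a) else '')
rows(440,-325,90,72,exact=1)
b=cv2.resize(i[200:340,300:460],None,fx=4,fy=4); s=cv2.resize(i2[90:270,170:380],None,fx=3,fy=3)[:,:420]
cv2.imwrite('pics/c3.png',np.vstack([cv2.resize(b,(480,420)),])[:,:,::-1]); cv2.imwrite('pics/s3.png',s[:,:,::-1])
E
```

```text
[-7.51178105e-01  3.97447538e-01 -2.40829325e-01  9.34167556e-01
 -1.42668663e-04  9.53962807e-01]
top 101 [ 485. -348.   29.] [ 526. -292.   49.]
scene 331 [ 466. -387.   29.] [ 525. -287.   49.]
shift mm [-0.3  9.8 -0.4] turn [ -0.1 -80.   -0. ]
```

Request:
send_rows(
  commands=[
    [[0,0,0],[0,-10,0],1],
    [[0,0,0],[0,-20,0],1],
    [[0,0,0],[0,-30,0],1],
    [[0,0,0],[0,-40,0],1],
    [[0,0,0],[0,-50,0],1],
    [[0,0,0],[0,-60,0],1],
    [[0,0,0],[0,-70,0],1],
    [[0,0,0],[0,-80,0],1],
    [[0,0.0,0],[0,-80,0],1],
    [[0,0.03,0],[0,-80,0],1],
    [[0,0.06,0],[0,-80,0],1],
    [[0,0.085,0],[0,-80,0],1],
    [[0,0.095,0],[0,-80,0],1],
    [[0,0.095,0],[0,-80,0],1],
    [[0,0.095,0],[0,-80,0],0.5],
    [[0,0.095,0],[0,-80,0],0.3],
    [[0,0.095,0],[0,-80,0],0.3],
    [[0,0.095,0],[0,-80,0],0.3],
    [[0,0.095,0],[0,-80,0],0.3],
    [[0,0.095,0],[0,-80,0],0.3],
  ],
)

```text
clock: 15.95
tcp_pos: [0.4412, -0.3255, 0.0063]
tcp_rot: [-0.572, 0.573, 0.415, -0.415]
wrist_force: [-1.3, 1.0, 5.9]
grip_width: 0.0484
```

```bash
python3 - <<'E'
from h import *
print(r.sense()['q'])
ex=np.array([-.307,.9517]); ey=np.array([-.9517,-.307]); m0=np.array([567.7,114.6])
t=m0-120*ex; print(q6(*t,17.9))
for z in(190,60,20): rows(*t,z,17.9,exact=1)
E
```

```text
[-7.51224310e-01  4.97706170e-01 -3.58519662e-01  7.13412445e-01
 -1.96117968e-04 -4.36006925e-01]
1.2590374340983743
shift mm [ 360.4 -183.9  -54.4] turn [ 0.1 54.  -0. ]
shift mm [360.4 -53.9 -54.3] turn [ 0.1 54.  -0. ]
shift mm [360.5 -13.9 -54.3] turn [ 0.1 54.  -0. ]
```

Request:
send_rows(
  commands=[
    [[0,-0.02,0],[0,0,0],0.3],
    [[0,-0.08,0],[0,0,0],0.3],
    [[0,-0.14,0],[0,0,0],0.3],
    [[0,-0.184,0],[0,0,0],0.3],
    [[0,-0.184,0],[0,0,0],0.3],
    [[0.05,-0.184,-0.008],[0,7,0],0.3],
    [[0.1,-0.184,-0.016],[0,14,0],0.3],
    [[0.15,-0.184,-0.024],[0,22,0],0.3],
    [[0.2,-0.184,-0.032],[0,30,0],0.3],
    [[0.25,-0.184,-0.04],[0,38,0],0.3],
    [[0.3,-0.184,-0.046],[0,46,0],0.3],
    [[0.34,-0.184,-0.052],[0,52,0],0.3],
    [[0.36,-0.184,-0.054],[0,54,0],0.3],
    [[0.36,-0.184,-0.054],[0,54,0],0.3],
    [[0.36,-0.13,-0.054],[0,54,0],0.3],
    [[0.36,-0.08,-0.054],[0,54,0],0.3],
    [[0.36,-0.05,-0.054],[0,54,0],0.3],
    [[0.36,-0.05,-0.054],[0,54,0],0.3],
    [[0.36,-0.05,-0.054],[0,54,0],0.3],
  ],
)

```text
clock: 18.32
tcp_pos: [0.6044, -0.0007, 0.0569]
tcp_rot: [-0.698, 0.699, 0.11, -0.11]
wrist_force: [0.0, -0.0, -2.0]
grip_width: 0.0486
```

```bash
cat >> h.py <<'E'
ex=np.array([-.307,.9517]); ey=np.array([-.9517,-.307]); m0=np.array([567.7,114.6])
E
python3 - <<'E'
from h import *
s=r.sense(); print(s['q'],s['wrist_force']); p=s['tcp_pos'][:2]*1000-m0; print('tcp bay',p@ex,p@ey)
rows(*(m0-120*ex),18,17.9,exact=1)
i,d=get_image('top'); np.savez('top4.npz',i=i,d=d)
C=cloud('top',d)*1000; u=(C[...,:2]-m0)
cv2.imwrite('pics/top4.png',cv2.resize(i[165:325,110:300],None,fx=4,fy=4)[:,:,::-1])
E
```

```text
[-1.05445355e-01  5.37254794e-01 -1.34241589e-01  8.97660574e-01
 -1.10273619e-03  1.15292308e+00] [ 0.03425358 -0.00566677 -2.04111767]
tcp bay -120.97703022664275 0.4172559526659801
shift mm [ 0.4 38.9  1. ] turn [0.1 0.  0.1]
```

View pics/top4.png

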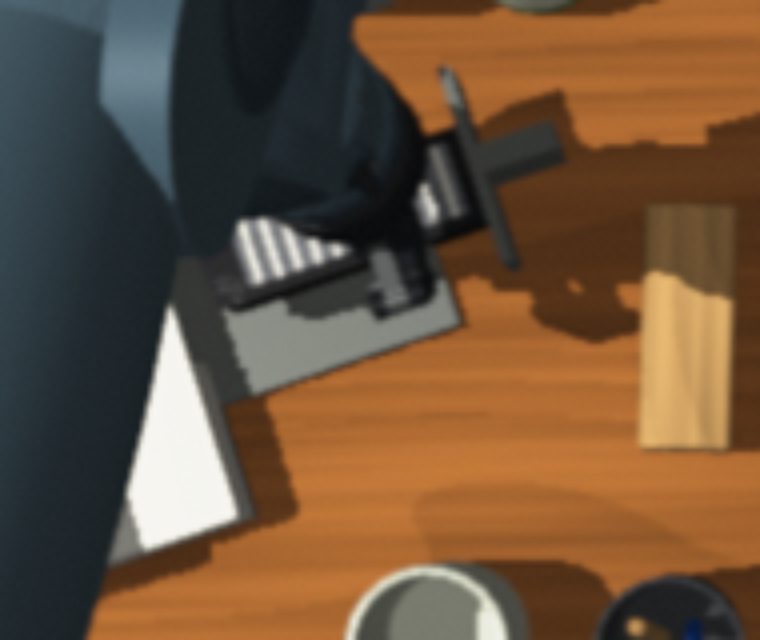

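The cassette is held level over the ledge and is parallel to it. In the crop the plate's top edge runs (445,70)–(515,262) and the fin's rear end is near (560,140). I'll convert these to bay coordinates.

```bash
python3 - <<'E'
from h import *
P=plane('top',[(221.25,182.5),(238.75,230.5)],.0906)[:,:2]*1000-m0; print('plate ends',P@ex,P@ey)
P=plane('top',[(248,194.5),(251,205.5)],.0966)[:,:2]*1000-m0; print('fin rear',P@ex,P@ey)
D=np.load('top4.npz'); C=cloud('top',D['d'])*1000; a=C.reshape(-1,3)
b=np.c_[(a[:,:2]-m0)@ex,(a[:,:2]-m0)@ey,a[:,2]]
k=(b[:,2]>75)&(b[:,2]<105)&(b[:,0]<-150)&(b[:,0]>-260)&(abs(b[:,1])<80); q=b[k]; print(len(q),q.min(0),q.max(0))
pl=q[q[:,0]>-175]; fn=q[(q[:,0]<-183)]
print('plate fit',np.polyfit(pl[:,1],pl[:,0],1),pl[:,1].min(),pl[:,1].max(),'fin y',fn[:,1].min(),fn[:,1].max(),fn[:,0].min(), np.median(fn[:,2]))
E
```

```text
plate ends [-169.32736526 -172.21722819] [-47.33307691  52.28826755]
fin rear [-210.95004412 -209.68755998] [-6.98401537 15.11759125]
408 [-210.20964706  -50.56011279   75.01871582] [-151.63790273   50.05451752  101.901981  ]
plate fit [-5.08748624e-03 -1.68482974e+02] -50.56011278949237 50.05451751526668 fin y -7.150101808304809 7.250015243910334 -210.2096470593652 96.01650686869999
```

Request:
send_rows(
  commands=[
    [[0,0.025,0],[0,0,0],0.3],
    [[0,0.04,0],[0,0,0],0.3],
    [[0,0.041,0],[0,0,0],0.3],
    [[0,0.041,0],[0,0,0],0.3],
    [[0,0.041,0.01],[0,0,0],0.3],
    [[0,0.041,0.02],[0,0,0],0.3],
    [[0,0.041,0.03],[0,0,0],0.3],
    [[0,0.041,0.037],[0,0,0],0.3],
    [[0,0.041,0.037],[0,0,0],0.3],
    [[0,0.042,0.037],[0,0,0],0.3],
    [[0,0.043,0.037],[0,0,0],0.3],
    [[0,0.043,0.037],[0,0,0],0.3],
    [[0,0.043,0.037],[0,0,0],0.3],
  ],
)

```text
clock: 20.0
tcp_pos: [0.5942, 0.0344, 0.0146]
tcp_rot: [-0.698, 0.699, 0.111, -0.109]
wrist_force: [0.8, 0.5, -1.6]
grip_width: 0.0482
```

```bash
python3 - <<'E'
from h import *
s=r.sense(); print(s['wrist_force'],s['wrist_torque']); p=s['tcp_pos'][:2]*1000-m0; print('tcp bay',p@ex,p@ey)
E
```

```text
[ 0.7827921   0.52275826 -1.62970687] [-0.04448082 -0.02630337 -0.02455061]
tcp bay -84.50248246977658 -0.5684576687620663
```

Request:
send_rows(
  commands=[
    [[0,0.001,0],[0,0,0],0.3],
    [[0,0.0015,0],[0,0,0],0.3],
    [[0,0.0015,0],[0,0,0],0.5],
    [[0,0.001,0],[0,0,0],1],
    [[0,0.0,0],[0,0,0],1],
    [[0,0.0,0],[0,0,0],1],
    [[0,-0.03,0],[0,0,0],1],
    [[0,-0.08,0],[0,0,0],1],
    [[0,-0.11,0],[0,0,0],1],
    [[0,-0.11,-0.03],[0,0,0],1],
    [[0,-0.11,-0.07],[0,0,0],1],
    [[0,-0.11,-0.07],[0,0,0],1],
    [[0,-0.11,-0.07],[0,0,0],1],
  ],
)

```text
clock: 21.62
tcp_pos: [0.6149, -0.0318, 0.1245]
tcp_rot: [-0.698, 0.699, 0.111, -0.109]
wrist_force: [-0.2, -0.1, 0.2]
grip_width: 0.0858
```

```bash
cat >> h.py <<'E'
def bay(n,d):
    a=cloud(n,d).reshape(-1,3)*1000; return np.c_[(a[:,:2]-m0)@ex,(a[:,:2]-m0)@ey,a[:,2]]
E
python3 - <<'E'
from h import *
s=r.sense(); p=s['tcp_pos'][:2]*1000-m0; print(s['wrist_force'],'tcp bay',p@ex,p@ey)
for n in('top','scene'):
    i,d=get_image(n); np.savez(n+'5.npz',i=i,d=d); b=bay(n,d)
    q=b[(b[:,2]>34)&(b[:,2]<60)&(b[:,0]<-100)&(b[:,0]>-215)&(abs(b[:,1])<70)]; print(n,len(q),q.min(0),q.max(0))
    pl=q[q[:,0]>-140]; fn=q[q[:,0]<-148]; print(' plate',len(pl),np.polyfit(pl[:,1],pl[:,0],1),pl[:,1].min(),pl[:,1].max(),'fin',len(fn),fn[:,0].min(),fn[:,1].min(),fn[:,1].max(),fn[:,2].max())
a=cv2.resize(i[250:400,330:530],None,fx=3,fy=3); cv2.imwrite('pics/s5.png',a[:,:,::-1])
E
```

```text
[-0.18155004 -0.14696621  0.16838701] tcp bay -153.8771588253731 0.00046227271396920825
top 68 [-173.95839903  -12.84879504   34.12553403] [-101.19802621   19.30700745   56.48697699]
 plate 4 [  -0.10756906 -104.25604763] -12.848795044555585 19.307007450268543 fin 64 -173.95839902503246 -9.242840906413633 6.454106327207559 56.48697698696791
scene 378 [-168.15323491  -36.91624348   34.02893577] [-101.99920023   48.26301479   57.14185861]
 plate 197 [ 3.28838637e-02 -1.29031525e+02] -36.91624348095942 48.26301479172387 fin 130 -168.15323491163957 -12.173455742260492 6.3356103047313965 57.14185860521998
```

View pics/s5.png

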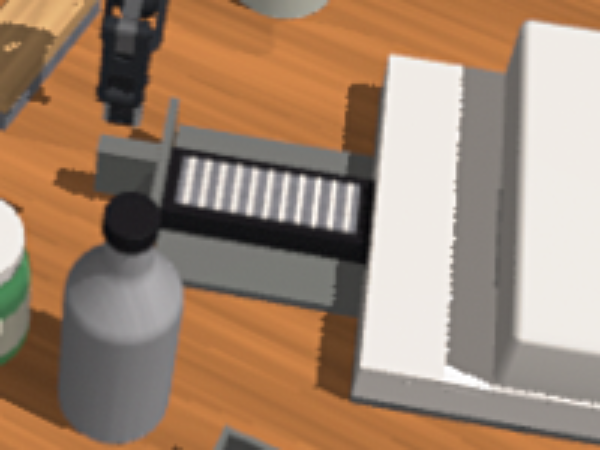

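The cassette lies flat on the ledge with its nose under the roof and its plate at the ledge's rear edge. The fin's rear end is at bay x of about -174, so the nose is about 10 mm in. It is released. Next I'll take the fin.

Request:
send_rows(
  commands=[
    [[0,0.05,0],[0,0,0],1],
    [[0,0.085,0],[0,0,0],1],
    [[0,0.105,0],[0,0,0],1],
    [[0,0.1065,0],[0,0,0],1],
    [[0,0.1065,0],[0,0,0],0.5],
    [[0,0.1065,0],[0,0,0],0.2],
    [[0,0.1065,0],[0,0,0],0.0],
    [[0,0.1065,0],[0,0,0],0.0],
    [[0,0.1065,0],[0,0,0],0.0],
    [[0,0.1065,0],[0,0,0],0.0],
    [[0,0.1065,0],[0,0,0],0.0],
    [[0,0.1065,0],[0,0,0],0.0],
    [[0,0.1065,0],[0,0,0],0.0],
  ],
)

```text
clock: 23.35
tcp_pos: [0.6155, -0.0314, 0.0187]
tcp_rot: [-0.698, 0.699, 0.111, -0.109]
wrist_force: [-0.5, -0.4, 6.1]
grip_width: 0.0136
```

```bash
python3 - <<'E'
from h import *
s=r.sense(); p=s['tcp_pos'][:2]*1000-m0; print(s['wrist_force'],s['wrist_torque'],'tcp bay',p@ex,p@ey)
rows(*(m0-24.5*ex),18,17.9,exact=1)
E
```

```text
[-0.53006533 -0.44082978  6.13994117] [ 0.03763473  0.3511263  -0.00879628] tcp bay -153.67343125230994 -0.6839556132434464
shift mm [ -0.5   0.4 129.2] turn [0.1 0.  0.2]
```

Request:
send_rows(
  commands=[
    [[0,0,0.008],[0,0,0],0],
    [[0,0,0.016],[0,0,0],0],
    [[0,0,0.024],[0,0,0],0],
    [[0,0,0.032],[0,0,0],0],
    [[0,0,0.04],[0,0,0],0],
    [[0,0,0.04],[0,0,0],0],
  ],
)

```text
clock: 24.1
tcp_pos: [0.6028, 0.008, 0.0187]
tcp_rot: [-0.698, 0.698, 0.112, -0.109]
wrist_force: [0.8, 1.4, 4.2]
grip_width: 0.0133
```

```bash
cat > s.py <<'E'
from h import *
s=r.sense(); p=s['tcp_pos'][:2]*1000-m0; f=s['wrist_force']; print('f bay',f[:2]@ex,f[:2]@ey,f[2],'tau',s['wrist_torque'],'tcp bay',p@ex,p@ey,s['tcp_pos'][2])
rows(*(m0-24.5*ex),18,17.9,exact=1)
E
python3 s.py
```

```text
f bay 1.115490103501868 -1.1838136488409268 4.2256685245394925 tau [ 0.20535793  0.3286226  -0.0430325 ] tcp bay -112.21843313821053 -0.6947463803744985 0.01872787339542276
shift mm [-0.5  0.7 87.7] turn [0.  0.1 0.2]
```

Request:
send_rows(
  commands=[
    [[0,0,0.01],[0,0,0],0],
    [[0,0,0.02],[0,0,0],0],
    [[0,0,0.03],[0,0,0],0],
    [[0,0,0.04],[0,0,0],0],
    [[0,0,0.05],[0,0,0],0],
    [[0,0,0.06],[0,0,0],0],
    [[0,0,0.07],[0,0,0],0],
    [[0,0,0.075],[0,0,0],0],
    [[0,0,0.075],[0,0,0],0],
  ],
)

```text
clock: 25.22
tcp_pos: [0.5792, 0.0805, 0.0187]
tcp_rot: [0.699, -0.698, -0.112, 0.11]
wrist_force: [0.5, 1.5, 5.5]
grip_width: 0.0133
```

```bash
python3 s.py
```

```text
f bay 1.3200363700677529 -0.9022458850767617 5.509802416762187 tau [ 0.14916513  0.29441041 -0.09524238] tcp bay -35.9511927486099 -0.5046978977416571 0.018676109013013736
shift mm [-0.5  0.7 11.5] turn [-0.1  0.2  0.2]
```

Request:
send_rows(
  commands=[
    [[0,0,0.004],[0,0,0],0],
    [[0,0,0.007],[0,0,0],0],
    [[0,0,0.009],[0,0,0],0],
    [[0,0,0.011],[0,0,0],0],
    [[0,0,0.012],[0,0,0],0],
    [[0,0,0.013],[0,0,0],0],
    [[0,0,0.013],[0,0,0],0],
  ],
)

```text
clock: 26.1
tcp_pos: [0.5752, 0.093, 0.0187]
tcp_rot: [0.699, -0.698, -0.112, 0.11]
wrist_force: [-0.0, -1.1, 4.7]
grip_width: 0.013
```

```bash
python3 s.py
```

```text
f bay -1.006412968006487 0.35364718491462355 4.679684815316758 tau [-0.28155904  0.18913767  0.00804547] tcp bay -22.80936764146485 -0.48076749605590213 0.01868631064727876
shift mm [-0.5  0.7 -1.7] turn [-0.1  0.2  0.2]
```

Slight opposing force; I'll push on a little to feel for the stop.

Request:
send_rows(
  commands=[
    [[0,0,0.001],[0,0,0],0],
    [[0,0,0.002],[0,0,0],0],
    [[0,0,0.003],[0,0,0],0],
    [[0,0,0.003],[0,0,0],0],
  ],
)

```text
clock: 26.6
tcp_pos: [0.5751, 0.0933, 0.0188]
tcp_rot: [-0.697, 0.7, 0.112, -0.109]
wrist_force: [1.7, -8.9, 4.5]
grip_width: 0.0133
```

```bash
python3 s.py
```

```text
f bay -8.952668765664194 1.086406096130241 4.5262177740015135 tau [-1.61904119 -0.14032996  0.09710717] tcp bay -22.55740575652797 -0.46902243280969685 0.01875342120609229
shift mm [-0.5  0.8 -1.9] turn [0.2 0.1 0.2]
```

Request:
send_rows(
  commands=[
    [[0,0,0.003],[0,0,0],0],
    [[0,0,0.005],[0,0,0],0],
    [[0,0,0.005],[0,0,0],0],
  ],
)

```text
clock: 26.98
tcp_pos: [0.5751, 0.0932, 0.0188]
tcp_rot: [-0.694, 0.703, 0.111, -0.108]
wrist_force: [4.3, -16.4, 2.7]
grip_width: 0.0133
```

```bash
python3 s.py
```

```text
f bay -16.971977133422417 0.9370584694489873 2.741684330354677 tau [-2.49754729 -0.4880417   0.29960322] tcp bay -22.679897883979724 -0.47388435346182894 0.018781977655999094
shift mm [-0.5  0.8 -1.8] turn [ 0.8 -0.1  0.1]
```

Hard stop at 17 N with no further travel, so it's home. I'll relax, open, lift straight up and back away.

Request:
send_rows(
  commands=[
    [[0,0,0],[0.8,0,0],0],
    [[0,0,0],[0.8,0,0],0],
    [[0,0,0],[0.8,0,0],0.5],
    [[0,0,0],[0.8,0,0],1],
    [[0,0,0],[0.8,0,0],1],
    [[0,-0.03,0],[0.8,0,0],1],
    [[0,-0.08,0],[0.8,0,0],1],
    [[0,-0.13,0],[0.8,0,0],1],
    [[0,-0.17,0],[0.8,0,0],1],
    [[0,-0.17,-0.06],[0.8,0,0],1],
    [[0,-0.17,-0.12],[0.8,0,0],1],
    [[0,-0.17,-0.18],[0.8,0,0],1],
    [[0,-0.17,-0.2],[0.8,0,0],1],
    [[0,-0.17,-0.2],[0.8,0,0],1],
  ],
)

```text
clock: 28.72
tcp_pos: [0.6351, -0.0958, 0.191]
tcp_rot: [0.699, -0.698, -0.11, 0.108]
wrist_force: [-0.2, 0.8, 0.1]
grip_width: 0.0853
```

```bash
python3 - <<'E'
from h import *
print(r.sense()['wrist_force'])
for n in('top','scene'):
    i,d=get_image(n); np.savez(n+'6.npz',i=i,d=d); b=bay(n,d)
    q=b[(b[:,2]>30)&(b[:,2]<60)&(b[:,0]<-1)&(b[:,0]>-70)&(abs(b[:,1])<70)]
    fn=q[q[:,0]<-14]; pl=q[(q[:,0]>-12)&(q[:,2]>44)]; print(n,'fin',len(fn),fn.min(0),fn.max(0),'plate top',len(pl),pl.min(0),pl.max(0),np.polyfit(pl[:,1],pl[:,0],1))
a=cv2.resize(i[:,180:640],(767,800))[100:700] if 0 else np.vstack([cv2.resize(i,(560,420))]); z=cv2.resize(i[240:420,360:560],(466,420))
o=np.hstack([cv2.resize(a,(400,300)),cv2.resize(z,(400,300),interpolation=2)])
t=np.load('top6.npz')['i']; o2=np.hstack([cv2.resize(t,(400,300)),cv2.resize(t[160:310,80:280],(400,300))])
cv2.imwrite('pics/end.png',np.vstack([o,o2])[:,:,::-1])
E
```

```text
[-0.24053118  0.80691757  0.10096763]Traceback (most recent call last):
  File "<stdin>", line 6, in <module>
    return umr_minimum(a, axis, None, out, keepdims, initial, where)
ValueError: zero-size array to reduction operation minimum which has no identity
```

```bash
python3 - <<'E'
from h import *
I={}
for n in('top','scene'):
    i,d=get_image(n); np.savez(n+'6.npz',i=i,d=d); I[n]=i; b=bay(n,d)
    q=b[(b[:,2]>25)&(b[:,2]<60)&(b[:,0]<3)&(b[:,0]>-70)&(abs(b[:,1])<70)]
    fn=q[q[:,0]<-12]; pl=q[(q[:,0]>-12)&(q[:,2]>44)]
    for m,a in(('fin',fn),('plate',pl)): print(n,m,len(a),*( (np.round(a.min(0),1),np.round(a.max(0),1)) if len(a) else ()))
    if len(pl)>5: print(np.polyfit(pl[:,1],pl[:,0],1))
i,t=I['scene'],I['top']
o=np.hstack([cv2.resize(i,(400,300)),cv2.resize(i[240:390,360:560],(400,300))]); o2=np.hstack([cv2.resize(t,(400,300)),cv2.resize(t[160:310,80:280],(400,300))])
cv2.imwrite('pics/end.png',np.vstack([o,o2])[:,:,::-1])
E
```

```text
top fin 0
top plate 0
scene fin 213 [-38.3 -12.9  25.1] [-12.2   6.7  56.8]
scene plate 123 [-12.  -51.3  44.1] [ 3.  47.8 57.7]
[-0.00247171 -1.92208531]
```

View pics/end.png

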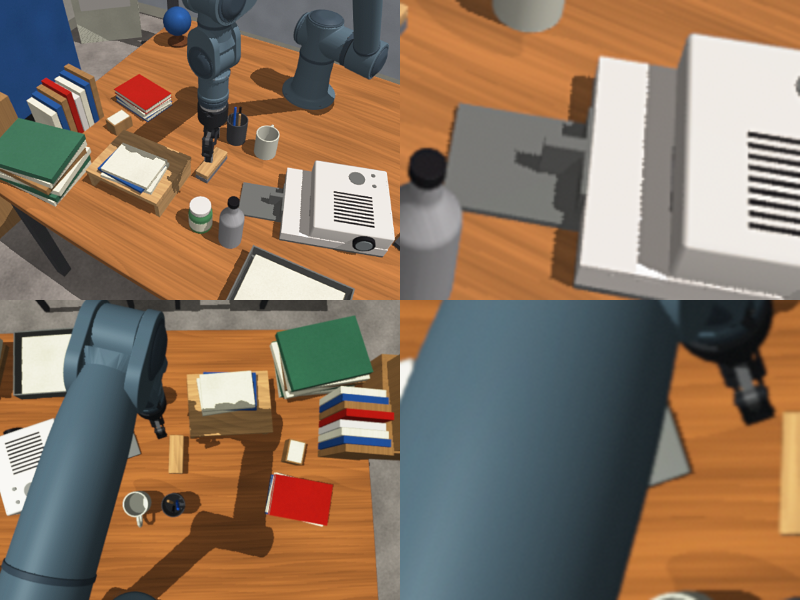

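The final picture shows the plate flat on the bay front, the fin sticking out on the centre line, the gripper clear, and the other objects where they were. Scene-camera depth puts the plate's yaw at about -0.1°, and the fin moved 130 mm from the placed pose, which is the expected travel. Handing in.

```bash
python3 -c "
from h import *
print(r.sense()['wrist_force']); print(workorder.close_job())"
```

```text
[-0.13223738 -0.58324636  0.32392981]
the job is handed in; nothing more can be done
None
```

The cassette is home in the filter bay and the job is handed in at about 29 s of the 54 s allowed. `close_job` reports no verdict.

**What I did:** I drew the cassette out nose first and carried it to the ledge. I set it down flat with its nose about 10 mm inside the mouth and let go. Then I gripped the fin from behind, pushed along the centre line to the stop, let go and backed away.

**One detour:** on the first carry I missed joint 6's range limit, and the arm swerved toward its base with the cassette held. Nothing was touched. I set the cassette down on the clear desk, regrasped it turned by half, and carried on.

**Last checks:**
- **Home position:** at the end it met a hard stop, 17 N with no further travel. The face plate is square to the bay to about 0.1° in the scene camera's depth. The fin moved about 130 mm from its placed position, which is the full insertion.
- **Throat:** there was almost no side force while pushing through it (about 1 N).
- **Fin position:** the scene depth put the fin's rear end about 6 mm short of where it should be, both before and after the push. I took this as a constant offset in the depth reading.
- **Top view:** the arm blocked the top camera at the end, so the final check used the scene camera only.
- **Bystanders:** they looked unmoved in the final pictures, but I did not measure each one again.

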